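# Run the bench mill: clear its mouth, seat the grinding cup and hold it against the spring

## Robot

A 7-joint arm with a two-finger parallel gripper is mounted at the origin on a cart in front of the work surface, level with it; the furniture and walls round the work are solid. World frame = base frame: x ahead of the robot, y to its left, z up, the work surface at z = 0. Lengths are in m, angles in degrees, forces in N, time in s.
With the tool pointing down it reaches from about 0.4 to 0.875 m from the base axis. Payload 6.5 kg.
Tool frame: the origin (TCP) lies between the finger pads; the fingertips stand r.nose_length ahead of it and the grasp point (between the pads) is the TCP (r.nose_length is the distance from the TCP to the fingertips, in m); z points along the fingers, y is the line along which they close (so a half turn about z gives the same grasp; the last joint's range is limited). The gripper opens to 88 mm and grips with 3 to 60 N. Pads are 18 mm wide; open, the fingers measure 123 mm over their backs; the gripper's body (75 mm by 187 mm) begins 45 mm behind the grasp point.
Start: joints at [-67.105, 30.733, -0.252, 88.115, 0.149, 61.152, -4.079], TCP at [0.292, 0.581, 0.258] pointing down, gripper open.
Joint ranges: [-154.64, 154.64], [-21.42, 123.67], [-72.66, 72.17], [13.99, 137.28], [-74.86, 254.86], [10.95, 109.41], [-158.01, 158.01]. Speed limits (degrees/s): [136.94, 136.94, 180, 180, 180, 180, 180].

## Interface

Orientations are given as a 3x3 rotation matrix whose columns are the frame's x, y, z axes.
In Python, from rig import r gives the robot as it stands. Calls block until the motion is done:
- r.move_ptp(position, orientation): joint-space move of the TCP to a pose.
- r.servo_line(position, rotation=None, rate=0.15, force_limit=None): straight line of the TCP; rotation=None keeps the orientation; rate is the mean speed in m/s. With force_limit (N) it stops when the force on the tool has changed by that much, and returns True; else False.
- r.goto_joints(angles): joint-space move.
- r.grip(opening): finger opening in m; the grip force is fixed at half the most; returns when the fingers have stopped.
- r.dwell(seconds).
- r.solve_ik(position, orientation): joint angles nearest the present ones, or None.
- r.get_state(): the state.
- r.snapshot(name): name is "scene" or "top"; returns the picture (400x640x3 uint8, red, green, blue); there is no depth.
- r.camera_info(name): a dict with "mtx" (3x3 intrinsics, pixels), "distortion" ([k1, k2, p1, p2, k3] as OpenCV has them; the pictures are not rectified), "R" (3x3) and "t" (3): a world point X has camera coordinates R X + t. Camera axes: x right, y down, z forward; pixel columns grow to the right and rows downward; lengths in m; the calibration is good to about 2 mm. A picture is of the moment at which its call begins. camera_info takes no time and is no camera call.
A pose or a line that the arm cannot do raises r.PlanningError and nothing moves.
- r.sign_off(): hands the job in; it is judged then, once.
Trained networks look in the newest picture that a camera, given by its name, has taken for a name from the list of things; names that differ only in an ending like _2 or _b are one class to them, and where a whole thing is asked for, a point or a joint stands for the part that bears it (a point fixed in the world has none). Each returns a list of dicts, best first, with "p" (0 to 1); they miss things now and then, are a little off and sometimes report something else, mostly with a low value. They report only what shows in the picture. A call takes as long as a camera call. They do not tell look-alikes from the thing itself.
- r.search_frame(camera, label): "at" ([row, column] in pixels, amid what is visible of it).
- r.mark_of(camera, label): "at" ([row, column] in pixels: a listed point, or the origin of a listed thing).
The state is a dict: "t": time; "q": joint angles; "joint_velocities": joint speeds; "joint_torque": joint torques, N m; "position": TCP position; "orientation": TCP orientation; "contact_force": force on the tool from outside, world axes, zero at the start; "moment": the same for the moment, N m; "gripper_width": finger opening in m; "grasp_force": force on a finger pad.
Only numpy, scipy, OpenCV 4.12 (cv2) and the standard library are available. Lean on these libraries where they do the work, as an engineer would, in place of code of your own. Each camera call takes 0.05 s, during which the arm holds its last target. There are 200 camera calls.

## Task

Somebody has parked a sample pot in the mouth of the bench mill: lift it out and stand it upright on the bare bench, clear of the mill. Then set the steel grinding cup into the mouth with its lugs in the two slots, push it down against the spring, turn it clockwise (from above) about a quarter turn against the return spring to the stop, and finish while still gripping and holding it there, pressed in and fully turned, as the mill runs only while it is held. Leave the scoop, weighing boat, tape roll and other pot where they are.

Things in the scene. Friction and masses are not known exactly. Their poses are not given: they have to be found in the camera images.
- mill: Bench mill, fixed: round white housing 122 mm across, a small console with rocker and knob on its -x side (78 mm from the axis), on top a steel bayonet collar 91 mm across, its top 112 mm above the bench. Origin: centre of its underside; z up. The mouth is a 56 mm hole with two slots, 14 mm wide and reaching 34 mm from the axis, towards the mill's +y and -y; between them are lips 6 mm thick.
- mouth (a point): Centre of the mill's mouth, on its axis, level with the collar's top (112 mm above the bench); axes as the mill's. The cup goes in when its y axis lies along the mill's y axis, either way round. A dark pip on the collar's top lies behind each slot.
- spring_plate (a joint): Travel in m of the mouth's sprung floor, a disc 54 mm across: 0 = up, 8 mm below the collar's top; grows as it is pressed down; stop at 0.0095. It pushes up with 5.4 N at 0 and 9.7 N at the stop. From 0.007 the cup's lugs are below the lips and it can be turned; once turned, the lips keep it at 0.007 or more.
- run_ring (a joint): Turn in rad of the sprung ring under the lips, with two dogs just clockwise of the slots; grows clockwise seen from above; stop at 1.40. The cup's lugs meet the dogs after 0.13 rad of turn from the slots and push them on, so at the stop the cup has turned 1.53 rad. The return spring takes 0.08 N m at 0 and 0.36 N m at the stop and turns the cup back if it is let go.
- cup: Closed grinding cup, 80 mm high, 0.18 to 0.29 kg, standing as it goes into the mill. Origin: centre of its underside; z up. Grey plastic skirt 52 mm across (0 to 22 mm), flange 63 mm (22 to 28), round steel part 55 mm to grip (28 to 78). Two lugs on the skirt at its +y and -y, 62 mm over both, 8 mm wide, 3 to 9 mm up; small bars on the flange and on the cup's top lie in line with them.
- cup_grip (a point): Point on the cup's axis 55 mm above its underside, the height to grip; axes as the cup's. With the cup resting on the sprung floor it is 47 mm above the collar's top; pressed home and turned, 37.5 to 40 mm above.
- pot: Sample pot with screw cap, 61 mm high, body 40 mm and cap (top 18 mm) 48 mm across, 50 g, at first upright in the mill's mouth on the sprung floor, its underside 8 mm below the collar's top. Origin: centre of its underside; z up.
- scoop: Steel scoop lying on the bench, 42 x 175 x 42 mm. Origin: centre of its underside. To be left alone.
- weigh_boat: Empty white weighing boat, 68 x 68 x 16 mm. Origin: centre of its underside. To be left alone.
- tape_roll: Roll of masking tape lying flat, 96 mm across, 25 mm high. Origin: centre of its underside. To be left alone.
- other_pot: Another sample pot of the same kind, standing on the bench, 48 mm across, 61 mm high. Origin: centre of its underside. To be left alone.
There are look-alikes about, which are no part of the job. Of the things that look like the cup, take the one that is farthest from the robot's base at the start.

How it is judged (in metres and radians):
On the way, in this order (a step that is already met when the one before it is completed fails the run):
1. the pot stands upright on the bare bench, clear of the mill, let go (height (world z) of pot below 0.006 m and angle between pot's own z axis and vertical below 0.1 rad and horizontal distance between pot and mill above 0.085 m and linear speed of pot below 0.02 m/s and contact force between the fingers and pot below 0.1 N), for 0.2 s.
2. the cup is in the mouth with its lugs through the slots, pushed down below the lips, not yet turned (value of joint spring_plate above 0.0065 m and value of joint run_ring below 0.4 rad and horizontal distance between cup and mouth below 0.004 m and z of cup in the frame of mouth below -0.0135 m), for 0.05 s.
3. the cup is turned clockwise to the stop, its lugs under the lips (value of joint run_ring above 1.25 rad and z of cup in the frame of mouth below -0.0135 m), for 0.2 s.
At the end, for the whole second after the job is handed in: The gripper still holds the cup (over 2 N), at rest, upright within 5 degrees, within 4 mm of the mouth's axis, underside at least 13.5 mm below the collar's top, sprung floor past 6 mm, ring past 1.25 rad; the pot stands upright, still and free on the bench, its axis over 85 mm from the mill's (all of step 1 and all of step 3 and value of joint spring_plate above 0.006 m and horizontal distance between cup and mouth below 0.004 m and angle between the y axis of cup and the y axis of mill, either way round above 1.2 rad and angle between cup's own z axis and vertical below 0.09 rad and contact force between the fingers and cup above 2 N and linear speed of cup below 0.02 m/s); the arm keeps its last pose, push and grip.
It fails at once if the scoop, the weighing boat, the roll of tape or the other pot is moved more than 3 cm (distance of any of scoop, weigh_boat, tape_roll, other_pot from where it was at the start of the episode above 0.03 m).
It also fails if it takes over 58 s, if anything falls off the work surface, if the arm or the gripper's body presses on something with over 40 N, if the wrist force passes 120 N, or if a joint passes its speed limit or range.

## Working session

There is one attempt and no reset: what is moved stays moved. The work goes in short steps, each a Python script; the robot and the scene stay as the last script left them, time stands still between calls to the robot, and variables do not carry over. Pictures are saved under pics/ and viewed, at most 10 in all, crops included, and the job is handed in when it is done.

```bash
ls; mkdir -p pics; python3 - <<'E'
from rig import r
import cv2,numpy as np
for c in("scene","top"):
    im=r.snapshot(c); cv2.imwrite(f"pics/{c}0.png",im[:,:,::-1])
    ci=r.camera_info(c); print(c,{k:np.round(v,4).tolist() for k,v in ci.items() if k!='x'})
    for l in("mill","mouth","cup","cup_grip","pot","scoop","weigh_boat","tape_roll"):
        print(l,[(np.round(d["at"],1).tolist(),round(d["p"],2)) for d in r.mark_of(c,l)])
s=r.get_state();print(s["t"],r.nose_length,s["position"],s["orientation"])
E
```

```text
pics
scene {'mtx': [[374.6094, 0.0, 311.1339], [0.0, 374.6094, 205.4885], [0.0, 0.0, 1.0]], 'distortion': [-0.0666, 0.0, 0.0, 0.0, 0.0], 'R': [[0.5023, -0.8645, -0.0213], [-0.5944, -0.3273, -0.7346], [0.628, 0.3816, -0.6782]], 't': [-0.3544, 0.3577, 0.593]}
mill [([217.1, 259.0], 0.91)]
mouth [([183.0, 254.3], 0.91)]
cup [([315.6, 363.8], 0.77), ([257.1, 358.4], 0.76), ([250.8, 303.7], 0.75)]
cup_grip [([230.0, 307.4], 0.85), ([238.8, 358.2], 0.78), ([298.9, 367.1], 0.58)]
pot [([186.9, 256.5], 0.83), ([266.4, 253.2], 0.57)]
scoop [([205.1, 362.8], 0.72)]
weigh_boat [([267.8, 258.2], 0.66)]
tape_roll [([169.8, 255.8], 0.75)]
top {'mtx': [[452.2502, 0.0, 316.2298], [0.0, 452.2502, 198.977], [0.0, 0.0, 1.0]], 'distortion': [-0.1282, 0.0, 0.0, 0.0, 0.0], 'R': [[-0.0109, -0.9998, -0.0171], [-0.9935, 0.0127, -0.1129], [0.1131, 0.0158, -0.9935]], 't': [-0.0624, 0.5625, 1.1522]}
mill [([218.6, 276.2], 0.89)]
mouth [([211.1, 268.7], 0.9)]
cup [([210.5, 373.7], 0.79), ([255.6, 399.4], 0.76), ([227.4, 328.3], 0.73), ([140.7, 413.4], 0.5)]
cup_grip [([257.3, 404.9], 0.76), ([224.1, 329.2], 0.68), ([204.5, 373.5], 0.62)]
pot [([208.3, 270.7], 0.66)]
scoop [([150.8, 354.4], 0.63), ([209.3, 372.9], 0.31)]
weigh_boat [([266.4, 307.0], 0.75)]
tape_roll [([156.1, 229.0], 0.65)]
0.9 0.019 [0.29193775 0.58073611 0.25772335] [[-8.93464644e-01  4.49133531e-01  3.39842526e-05]
 [ 4.49133531e-01  8.93464645e-01 -8.11892035e-06]
 [-3.40102076e-05  8.00949910e-06 -9.99999999e-01]]
```

```bash
cat > h.py <<'E'
import cv2,numpy as np
from rig import r
def ray(c,at):
    k=r.camera_info(c);R=np.array(k["R"]);t=np.array(k["t"])
    u=cv2.undistortPoints(np.array([[[at[1],at[0]]]],float),np.array(k["mtx"]),np.array(k["distortion"]))[0,0]
    d=R.T@np.array([u[0],u[1],1]);return -R.T@t,d/np.linalg.norm(d)
def onz(c,at,z):
    o,d=ray(c,at);return o+d*(z-o[2])/d[2]
def px(c,X):
    k=r.camera_info(c)
    p=cv2.projectPoints(np.array(X,float).reshape(-1,1,3),cv2.Rodrigues(np.array(k["R"]))[0],np.array(k["t"]),np.array(k["mtx"]),np.array(k["distortion"]))[0][:,0]
    return p[:,::-1]
def tri(*obs):
    A=0;b=0
    for c,at in obs:
        o,d=ray(c,at);P=np.eye(3)-np.outer(d,d);A=A+P;b=b+P@o
    return np.linalg.solve(A,b)
def down(yaw): # tool y axis at yaw (deg), pointing down
    a=np.radians(yaw);y=np.array([np.cos(a),np.sin(a),0]);z=np.array([0,0,-1.]);return np.c_[np.cross(y,z),y,z]
E
python3 - <<'E'
from h import *
for c,b in(("scene",(100,360,180,440)),("top",(100,330,180,460))):
    im=cv2.imread(f"pics/{c}0.png");r0,r1,c0,c1=b
    cv2.imwrite(f"pics/{c}0c.png",cv2.resize(im[r0:r1,c0:c1],None,fx=2.5,fy=2.3,interpolation=2))
for n,z,a in(("mouth",.112,[183,254.3]),("cupA",0,[315.6,363.8]),("cupB",0,[257.1,358.4]),("cupC",0,[250.8,303.7]),("scoop",0,[205,362.8]),("boat",0,[267.8,258.2]),("tape",0,[169.8,255.8])):
    print(n,onz("scene",a,z).round(3))
for n,z,a in(("mill",0,[218.6,276.2]),("mouth",.112,[211.1,268.7]),("cup1",0,[210.5,373.7]),("cup2",0,[255.6,399.4]),("cup3",0,[227.4,328.3]),("cup4",0,[140.7,413.4]),("scoop",0,[150.8,354.4]),("boat",0,[266.4,307]),("tape",0,[156.1,229])):
    print(n,onz("top",a,z).round(3))
E
```

```text
mouth [0.526 0.045 0.112]
cupA [ 0.401 -0.297  0.   ]
cupB [ 0.53  -0.225  0.   ]
cupC [ 0.486 -0.108  0.   ]
scoop [ 0.693 -0.162  0.   ]
boat [ 0.395 -0.045  0.   ]
tape [0.682 0.172 0.   ]
mill [0.514 0.039 0.   ]
mouth [0.524 0.046 0.112]
cup1 [ 0.532 -0.222  0.   ]
cup2 [ 0.411 -0.288  0.   ]
cup3 [ 0.489 -0.1    0.   ]
cup4 [ 0.722 -0.336  0.   ]
scoop [ 0.696 -0.174  0.   ]
boat [ 0.386 -0.042  0.   ]
tape [0.687 0.169 0.   ]
```

View pics/scene0c.png

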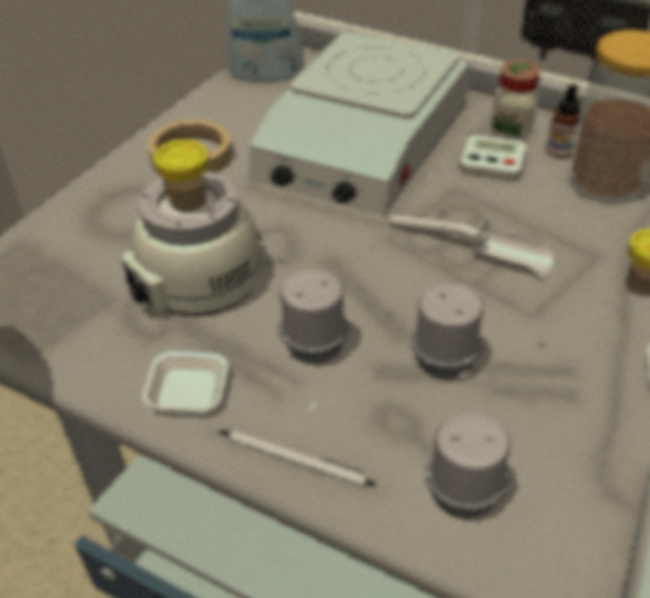

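View pics/top0c.png

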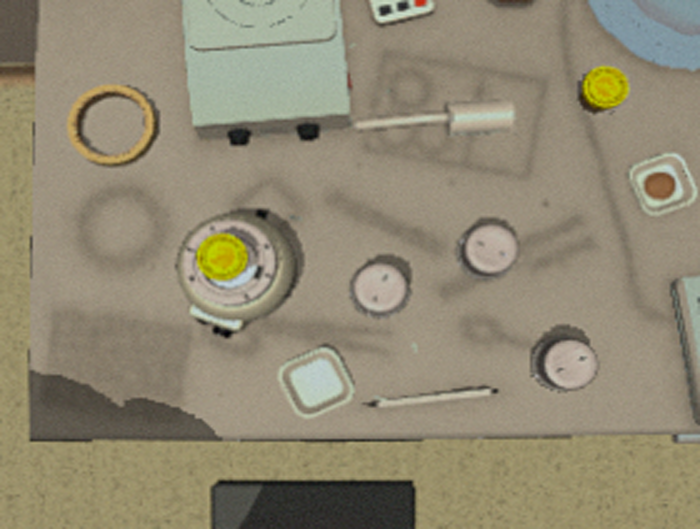

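View pics/top0.png

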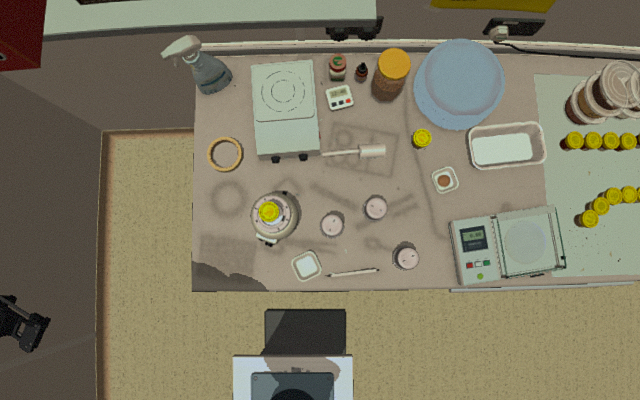

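Candidates for the cup (top camera, row, column): A (256, 402), B (207, 374) and C (225, 330). In the scene camera these are (298, 367), (236, 358) and (228, 307). Their ranges from the base are 0.50, 0.576 and 0.50 m, so B is the farthest and I take it. For the pot, the one in the mouth is at top (211, 269), and the other pot, at (137, 421), stays put. Next is one close crop to check B and the mill.

```bash
python3 - <<'E'
from h import *
A={}
for c in("scene","top"):
    A[c]=np.mean([r.snapshot(c).astype(float) for _ in range(8)],0)[:,:,::-1].clip(0,255).astype(np.uint8)
    cv2.imwrite(f"pics/avg_{c}.png",A[c])
    for l in ("mouth","mill","cup","cup_grip"): print(c,l,[np.round(d["at"],1).tolist() for d in r.mark_of(c,l)])
    hsv=cv2.cvtColor(A[c],cv2.COLOR_BGR2HSV);m=cv2.inRange(hsv,(20,130,100),(38,255,255))
    n,_,st,ce=cv2.connectedComponentsWithStats(m)
    for i in range(1,n):
        if st[i,4]>60 : print(c,"yellow",st[i].tolist(),ce[i][::-1].round(1))
def crop(c,r0,c0,h,w): return cv2.resize(A[c][r0:r0+h,c0:c0+w],(400,300),interpolation=cv2.INTER_CUBIC)
v=np.vstack([np.hstack([crop("top",185,244,60,80),crop("top",187,346,42,56)]),np.hstack([crop("scene",150,217,60,80),crop("scene",208,328,60,80)])])
cv2.imwrite("pics/close.png",v)
E
```

```text
scene mouth [[186.1, 254.0]]
scene mill [[218.4, 259.3]]
scene cup [[257.0, 358.2], [313.6, 367.7]]
scene cup_grip [[299.8, 365.9], [234.7, 355.9]]
scene yellow [486, 14, 154, 112, 10194] [ 68.5 569.9]
scene yellow [419, 113, 32, 20, 320] [122.6 434.3]
scene yellow [241, 160, 23, 19, 318] [168.4 251.4]
scene yellow [432, 199, 21, 19, 303] [207.8 441.4]
scene yellow [632, 266, 8, 21, 115] [275.  636.3]
top mouth [[211.7, 273.6]]
top mill [[218.7, 274.3]]
top cup [[211.5, 373.7], [227.7, 332.1], [259.8, 402.0], [210.7, 272.5]]
top cup_grip [[224.5, 327.9], [207.5, 373.9], [261.0, 403.9]]
top yellow [529, 2, 20, 9, 86] [  6.6 538.9]
top yellow [378, 48, 33, 32, 826] [ 63.4 393.8]
top yellow [413, 129, 19, 18, 269] [137.4 421.7]
top yellow [567, 131, 17, 18, 238] [139.6 575. ]
top yellow [586, 132, 17, 17, 230] [139.9 593.7]
top yellow [604, 132, 16, 17, 219] [140.  611.3]
top yellow [621, 133, 16, 17, 213] [140.7 628.5]
top yellow [582, 186, 58, 42, 961] [203.5 608.9]
top yellow [258, 201, 21, 21, 331] [211.2 268.4]
```

View pics/close.png

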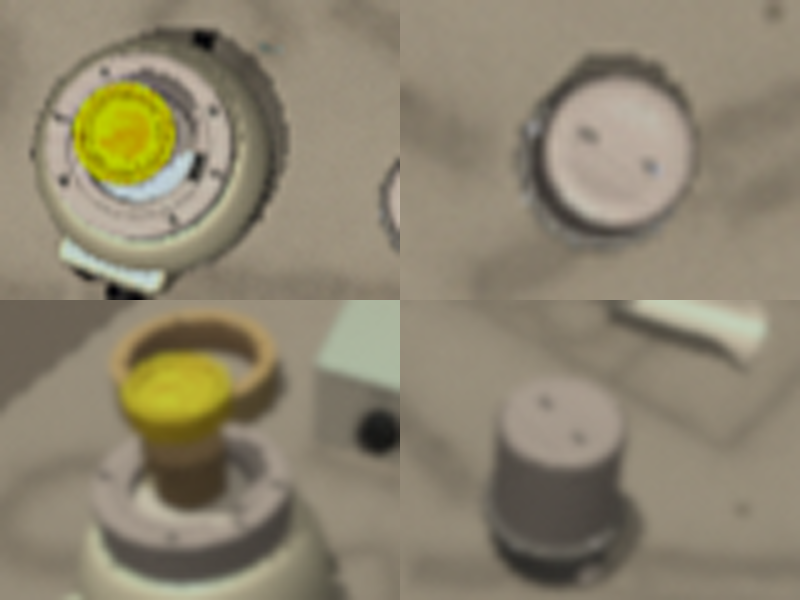

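The crops show the following:
- **Mill:** the collar is centred near top (214, 272), with the dark slot near (218, 283) and the console below.
- **Cup B:** its top bars are at top (205.8, 372.2) and (210.2, 381), and at scene (228.4, 357) and (235.6, 363.6). It is an upright, plain cup, as described.

Next I clear the pot.

```bash
python3 - <<'E'
from h import *
print("pot",onz("top",(211.2,268.4),.163),tri(("top",(211.2,268.4)),("scene",(168.4,251.4))))
print("collar",onz("top",(214.4,272.2),.112), "slot",onz("top",(217.6,283.4),.112))
for c,a,b in(("top",(205.8,372.2),(210.2,381)),("scene",(228.4,357),(235.6,363.6))):
    p,q=onz(c,a,.08),onz(c,b,.08);d=q-p;print("cup",(p+q)/2,np.hypot(*d[:2]),np.degrees(np.arctan2(d[1],d[0])))
P=onz("top",(211.2,268.4),.163)[:2]
for yaw in(0,30,60,90,-30,-60): print(yaw,r.solve_ik([*P,.155],down(yaw)) is not None, r.solve_ik([.5,.19,.055],down(yaw)) is not None)
print([onz("top",a,0).round(3).tolist() for a in((195,193),(285,193))])
E
```

```text
pot [0.51955984 0.04038829 0.163     ] [0.51977594 0.04085306 0.15981625]
collar [0.51610702 0.03734669 0.112     ] slot [0.50799116 0.01001884 0.112     ]
cup [ 0.53151136 -0.22064534  0.08      ] 0.02457538094622211 -117.49961887557
cup [ 0.53168974 -0.22267385  0.08      ] 0.02416478998229215 -120.34632951798488
0 True True
30 True True
60 True True
90 True True
-30 True True
-60 True True
[[0.581, 0.268, 0.0], [0.337, 0.264, 0.0]]
```

```bash
python3 - <<'E'
from h import *
r.grip(.085)
R=down(0);P=[.5197,.0406]
r.move_ptp([*P,.25],R)
print(r.servo_line([*P,.157],R,rate=.12,force_limit=8))
print(r.grip(.03));s=r.get_state();print(s["t"],s["q"],s["position"],s["gripper_width"],s["grasp_force"])
r.servo_line([*P,.27],rate=.15)
r.servo_line([.50,.185,.27],rate=.25)
r.servo_line([.50,.185,.075],rate=.15)
print(r.servo_line([.50,.185,.050],rate=.04,force_limit=2.5));s=r.get_state();print(s["position"],s["gripper_width"],s["grasp_force"])
r.grip(.085);r.servo_line([.50,.185,.2],rate=.15)
r.move_ptp([.45,.2,.3],R)
A={}
for c in("scene","top"):
    A[c]=np.mean([r.snapshot(c).astype(float) for _ in range(6)],0)[:,:,::-1].clip(0,255).astype(np.uint8)
    cv2.imwrite(f"pics/avg2_{c}.png",A[c])
def crop(c,r0,c0,h,w): return cv2.resize(A[c][r0:r0+h,c0:c0+w],(400,300),interpolation=cv2.INTER_CUBIC)
cv2.imwrite("pics/close2.png",np.vstack([np.hstack([crop("top",185,236,60,80),crop("scene",160,210,60,80)]),np.hstack([crop("top",140,180,150,200),crop("scene",100,150,150,200)])]))
print(r.get_state()["t"])
E
```

```text
False
False
6.0583 [-27.85498726  27.95397948  23.54709408 113.24948494 -16.27050826
  41.96145731   5.44026474] [0.51976935 0.04061157 0.15709683] 0.045952967935842436 30.000200752256205
True
[0.49976181 0.18499189 0.05282333] 0.046367522096833945 30.000331727133016
12.6583
```

View pics/close2.png

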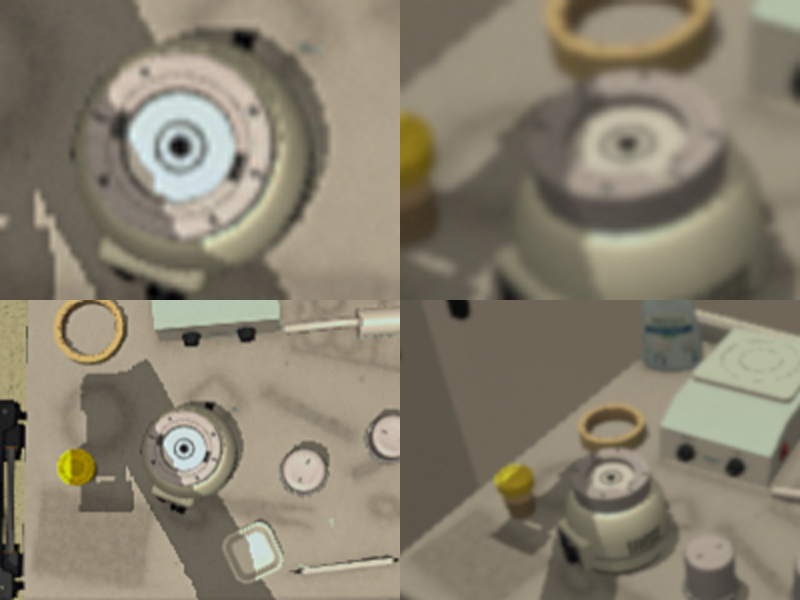

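The pot stands upright on the bench at top (218, 218). The mouth is now clear: the plate centre is at top (214, 272) and scene (189, 255), with slots at top (210, 260) and (218, 283.6).

```bash
python3 - <<'E'
from h import *
T=cv2.cvtColor(cv2.imread("pics/avg2_top.png"),6).astype(float);S=cv2.cvtColor(cv2.imread("pics/avg2_scene.png"),6).astype(float)
def dark(I,p,w,th):
    r0,c0=[int(round(v))-w for v in p];W=I[r0:r0+2*w+1,c0:c0+2*w+1];k=np.clip(th-W,0,None);y,x=np.mgrid[:2*w+1,:2*w+1]
    return np.array([(k*y).sum()/k.sum()+r0,(k*x).sum()/k.sum()+c0])
ct=dark(T,(214.1,272),2,170);cs=dark(S,(189,255.4),2,150);print(ct,cs,onz("top",ct,.104),onz("scene",cs,.104),tri(("top",ct),("scene",cs)))
a=dark(T,(210,260),2,90);b=dark(T,(218.2,283.6),2,80);print(a,b)
for z in(.112,.108):
    p,q=onz("top",a,z),onz("top",b,z);d=q-p;print((p+q)/2,np.linalg.norm(d),np.degrees(np.arctan2(d[1],d[0])))
# pips: crop px /5
for x,y in((105,180),(147,72),(252,110),(213,218)):
    p=onz("top",(185+y/5-.4,236+x/5-.4),.112)-onz("top",ct,.104);print(np.hypot(*p[:2]),np.degrees(np.arctan2(p[1],p[0])))
# console: mill -x
p=onz("top",(185+265/5,236+150/5),.03);print(p)
E
```

```text
[213.86238532 271.50642202] [188.39048991 255.01008646] [0.51809352 0.03996831 0.104     ] [0.51839825 0.038461   0.104     ] [0.5185822  0.03953319 0.10333706]
[209.91603053 259.44529262] [217.95762712 282.68644068]
[0.51728725 0.04018861 0.112     ] 0.060368695519137296 -109.64500684015212
[0.51761368 0.04065583 0.108     ] 0.060589214020532106 -109.64500684015212
0.039292878289010104 115.15938344785023
0.03900938013186317 22.705369216556054
0.04003137034031124 -65.364595078422
0.03966482321856252 -154.29694411128455
[0.46120369 0.06302207 0.03      ]
```

```bash
python3 - <<'E'
from h import *
T=cv2.cvtColor(cv2.imread("pics/avg2_top.png"),6).astype(float);S=cv2.cvtColor(cv2.imread("pics/avg2_scene.png"),6).astype(float)
def dark(I,p,w=2):
    r0,c0=[int(round(v))-w for v in p];W=I[r0:r0+2*w+1,c0:c0+2*w+1];k=np.clip(np.percentile(W,60)-8-W,0,None);y,x=np.mgrid[:2*w+1,:2*w+1]
    return np.array([(k*y).sum()/k.sum()+r0,(k*x).sum()/k.sum()+c0])
for c,I,a,b in(("top",T,(205.3,371.7),(209.8,380.5)),("scene",S,(228,356.6),(235.2,363.2))):
    a,b=dark(I,a),dark(I,b);p,q=onz(c,a,.08),onz(c,b,.08);d=q-p;print(a,b,(p+q)/2,np.hypot(*d[:2]),np.degrees(np.arctan2(d[1],d[0])))
for g in range(-180,180,20):
    o=[]
    for P,y in(([.5316,-.222,.055],g),([.5316,-.222,.055],g+90),([.5181,.0395,.159],g+9),([.5181,.0395,.150],g+9-89)):
        q=r.solve_ik(P,down(y));o.append(None if q is None else np.round(np.array(q)[[0,2,4,6]]).astype(int).tolist())
    print(g,o)
E
```

```text
[205.44720497 371.75652174] [209.81111111 380.42222222] [ 0.5324602 -0.2193877  0.08     ] 0.024236387165449718 -117.66675274440958
[228.05687204 356.61137441] [235.2972973  363.32432432] [ 0.53220139 -0.22166917  0.08      ] 0.024425060492013446 -120.021695405951
-180 [[-23, 63, -68, -108], [0, 25, -29, -47], [-49, 54, -40, -143], [-17, 9, -7, 97]]
-160 [[-16, 50, -56, -96], [0, 25, -29, -28], [-46, 50, -37, -127], [-14, 6, -4, 115]]
-140 [[-14, 45, -51, -79], [0, 24, -28, -8], [-44, 46, -33, -110], [-11, 2, -2, 132]]
-120 [[-7, 35, -41, -68], [0, 24, -28, 12], [-42, 43, -31, -92], [-8, -1, 1, 150]]
-100 [[-1, 26, -30, -57], [0, 24, -28, 32], [-39, 39, -28, -75], [-56, 70, -57, -138]]
-80 [[0, 25, -29, -37], [-2, 27, -32, 55], [-36, 35, -24, -58], [-47, 51, -40, -133]]
-60 [[0, 24, -28, -18], [2, 22, -25, 70], [-34, 32, -23, -40], [-44, 47, -36, -117]]
-40 [[0, 24, -28, 2], [6, 17, -20, 85], [-33, 30, -21, -21], [-42, 44, -33, -99]]
-20 [[0, 24, -28, 22], [8, 14, -16, 102], [-31, 28, -19, -3], [-40, 40, -30, -82]]
0 [[-2, 27, -32, 45], [10, 10, -12, 119], [-29, 26, -18, 16], [-37, 35, -26, -65]]
20 [[0, 25, -29, 63], [13, 7, -8, 135], [-27, 22, -15, 34], [-35, 33, -24, -47]]
40 [[4, 19, -22, 77], [16, 3, -4, 151], [-24, 19, -13, 51], [-33, 31, -22, -29]]
60 [[7, 15, -18, 93], [-22, 62, -67, -138], [-22, 16, -11, 69], [-31, 29, -21, -10]]
80 [[9, 13, -15, 111], [-22, 62, -67, -118], [-19, 12, -8, 87], [-30, 26, -19, 8]]
100 [[12, 8, -10, 126], [-17, 51, -57, -105], [-16, 8, -6, 105], [-28, 24, -17, 26]]
120 [[15, 5, -6, 143], [-15, 48, -54, -87], [-13, 5, -3, 123], [-25, 20, -14, 44]]
140 [[-22, 62, -67, -148], [-11, 41, -47, -73], [-10, 1, -1, 140], [-23, 17, -12, 62]]
160 [[-22, 62, -67, -128], [-2, 28, -32, -65], [-54, 63, -48, -156], [-20, 13, -9, 79]]
```

```bash
python3 - <<'E'
from h import *
C=[.532,-.221];M=[.5182,.0393]
r.move_ptp([*C,.2],down(-70))
print(r.servo_line([*C,.055],rate=.15,force_limit=8));r.grip(.04)
s=r.get_state();print(s["gripper_width"],s["grasp_force"],s["position"])
r.grip(.085)
r.servo_line([*C,.11],rate=.15);r.move_ptp([*C,.11],down(20));print(r.servo_line([*C,.055],rate=.12,force_limit=8));r.grip(.04)
s=r.get_state();print(s["t"],s["gripper_width"],s["grasp_force"],s["position"])
r.servo_line([*C,.21],rate=.15)
r.move_ptp([*M,.21],down(28.6))
s=r.get_state();print(s["q"],s["position"],s["contact_force"])
r.servo_line([*M,.172],rate=.1)
print(r.servo_line([*M,.1595],rate=.02,force_limit=4))
s=r.get_state();print(s["t"],s["position"],s["contact_force"],s["moment"],s["gripper_width"])
E
```

```text
False
0.054416078120741604 30.00007973983884 [ 0.53212216 -0.22095471  0.05520576]
False
19.4167 0.054080086424862756 30.368059719912708 [ 0.53231889 -0.22102877  0.05537146]
[-24.72896794  22.37158664  19.49778639 111.20777683  -9.75438647
  47.9916294   28.42390857] [0.51853382 0.03742617 0.21000241] [ 0.39165678 -0.32534507 -1.99810577]
True
22.8417 [0.51805715 0.03935315 0.15915616] [ 0.30225191 -0.12315433  2.14328301] [ 0.01751061 -0.161828   -0.05467223] 0.0539868503395914
```

Contact came at z = 0.159, so the cup is seated on the sprung floor with its lugs in the slots. Now press and start the turn.

```bash
python3 - <<'E'
from h import *
M=[.5182,.0393]
def st(k):
    s=r.get_state();a=np.degrees(np.arctan2(s["orientation"][1][1],s["orientation"][0][1]));print(k,round(s["t"],2),np.round(s["position"],4),round(a,1),np.round(s["contact_force"],1),np.round(s["moment"],2),round(s["gripper_width"],4),round(s["grasp_force"],1))
print(r.servo_line([*M,.150],rate=.02,force_limit=25));st("press")
r.dwell(.2);st("dwell")
for a in(8,20):
    r.servo_line([*M,.150],down(28.6-a),rate=.02,force_limit=25);st(a)
E
```

```text
False
press 23.42 [0.5182 0.0394 0.1499] 28.6 [-1.7  1.   5.9] [0.11 0.19 0.01] 0.0545 30.4
dwell 23.62 [0.5182 0.0393 0.15  ] 28.6 [-0.8  0.6  7.1] [-0.04  0.12  0.01] 0.0542 30.4
8 23.91 [0.5183 0.0394 0.15  ] 20.6 [-0.2  0.3  7.6] [ 0.02  0.17 -0.02] 0.0541 30.4
20 24.27 [0.5183 0.0395 0.15  ] 8.6 [-0.8 -1.2  7.6] [0.02 0.16 0.09] 0.0542 30.4
```

```bash
python3 - <<'E'
from h import *
M=[.5182,.0393]
def st(k):
    s=r.get_state();a=np.degrees(np.arctan2(s["orientation"][1][1],s["orientation"][0][1]));print(k,round(s["t"],2),np.round(s["position"],4),round(a,1),np.round(s["contact_force"],1),np.round(s["moment"],2),round(s["gripper_width"],4),round(s["grasp_force"],1))
for a in(35,50,65,75,82,86,88):
    print(r.servo_line([*M,.150],down(28.6-a),rate=.02,force_limit=25));st(a)
r.dwell(.3);st("end")
E
```

```text
False
35 24.68 [0.5182 0.0395 0.15  ] -6.4 [0.9 0.9 6. ] [0.02 0.24 0.14] 0.0546 30.4
False
50 25.08 [0.5182 0.0395 0.1499] -21.4 [-0.4  0.2  7.2] [0.01 0.32 0.22] 0.0539 30.4
False
65 25.49 [0.5182 0.0396 0.1499] -36.4 [-1.3  1.1  7.1] [0.07 0.34 0.22] 0.0541 30.4
False
75 25.82 [0.5181 0.0396 0.1499] -46.4 [-1.2  1.   7. ] [0.13 0.33 0.27] 0.0543 30.4
False
82 26.09 [0.5182 0.0395 0.1499] -53.4 [-0.7  1.   7.3] [0.18 0.37 0.32] 0.0545 30.4
False
86 26.34 [0.5182 0.0396 0.1499] -57.3 [-0.9  0.2  7.8] [0.16 0.35 0.33] 0.0543 30.4
False
88 26.59 [0.5181 0.0396 0.1499] -59.3 [-1.2  2.2  6.8] [0.15 0.4  0.3 ] 0.0539 30.4
end 26.89 [0.5181 0.0396 0.1499] -59.3 [-0.5  0.6  5.4] [0.13 0.32 0.32] 0.0544 30.4
```

The moment is close to the stop's value but has not clearly reached it, so I turn a little further until it rises.

```bash
python3 - <<'E'
from h import *
M=[.5182,.0393]
def mz():
    v=[]
    for _ in range(8): r.dwell(.03);v.append(r.get_state()["moment"][2])
    return round(np.mean(v),3)
print(mz())
for a in(90,92,94,96):
    r.servo_line([*M,.150],down(28.6-a),rate=.02,force_limit=25);m=mz();print(a,m)
    if m>.5:break
s=r.get_state();print(s["t"],s["position"],s["contact_force"],s["grasp_force"],s["q"][6])
im=[r.snapshot(c)[:,:,::-1] for c in("top","scene")]
def crop(I,r0,c0,h,w): return cv2.resize(np.ascontiguousarray(I[r0:r0+h,c0:c0+w]),(400,300),interpolation=cv2.INTER_CUBIC)
cv2.imwrite("pics/end.png",np.vstack([np.hstack([crop(im[0],185,236,60,80),crop(im[1],150,210,60,80)]),np.hstack([crop(im[0],140,180,150,200),crop(im[1],100,150,150,200)])]))
E
```

```text
0.326
90 0.517
27.675 [0.51810424 0.0396119  0.14990255] [-1.77129517  0.84500658  7.33196279] 30.38802777417004 -42.52317694700451
```

View pics/end.png

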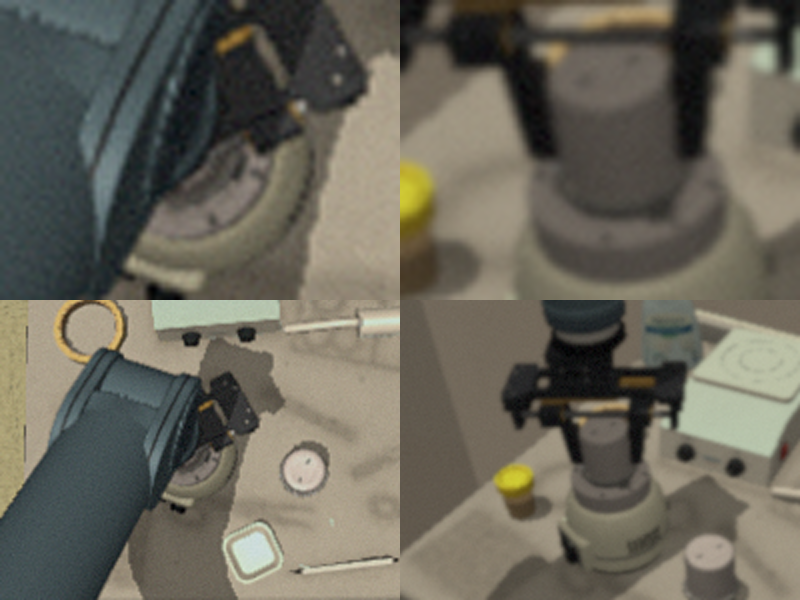

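The picture shows the cup upright and held low in the collar at scene (172, 252), with the pot standing apart at scene (191, 208). The moment jumped from 0.33 to 0.52 N m over the last 2°, which is the hard stop, so I hand in.

```bash
python3 -c "
from rig import r
print(r.sign_off())"
```

```text
the job is handed in; nothing more can be done
None
```

I handed the job in at about 28 s with the pot standing upright on the bench clear of the mill and the cup still gripped, pressed in and turned to the stop; the hand-in returned no verdict.

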